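# Lock the monopod in its cradle and hold it drawn out

## Robot

A 6-joint arm with a two-finger parallel gripper is mounted at the origin on the work surface. World frame = base frame: x ahead of the robot, y to its left, z up, the work surface at z = 0. Lengths are in mm, angles in rad, forces in N, time in s.
With the tool pointing down it reaches from about 375 to 975 mm from the base axis. Payload 3.8 kg.
Tool frame: the origin (TCP) lies at the very end of the fingers, on their centre line; the grasp point (between the pads) lies 19 mm behind it; z points along the fingers, y is the line along which they close (so a half turn about z gives the same grasp; the last joint's range is limited). The gripper opens to 88 mm and grips with 3 to 60 N. Pads are 18 mm wide; open, the fingers measure 123 mm over their backs; the gripper's body (75 mm by 187 mm) begins 45 mm behind the grasp point.
Start: joints at [-1.295, 0.264, 1.604, -0, 1.274, -0.037], TCP at [207.708, -642.242, 238.706] pointing down, gripper open.
Joint ranges: [-2.63, 2.63], [-0.94, 2.18], [0.31, 2.57], [-1.31, 4.45], [0, 2.66], [-2.55, 2.55]. Speed limits (rad/s): [2.57, 2.57, 3.14, 3.14, 3.14, 3.14].

## Interface

Orientations are given as a unit quaternion [x, y, z, w].
In Python, from workcell import r gives the robot as it stands.
- The arm moves only by the tool servo_tool, never from a script. Its argument "deltas" is a list of rows, each a list of 7 numbers: the shift along the world's x, y, z in mm, then the turn, a rotation vector about the world's x, y, z in rad, then the gripper's target within -1 to 1 (fully open at 1, half-way at 0, shut at -1). In form: [[dx, dy, dz, rx, ry, rz, grip], ...]. A call has 1 to 20 rows; each row shifts and turns the commanded pose from where the row before left it; what a row does not reach is not made up. A row lasts 1/12 s, in which the tool goes at most 41.7 mm and 7.16 degrees, less where a joint would pass 70% of its speed; a pose out of reach is approached as far as the arm can. A call is refused whole if a number of a shift passes 41.7 or a number of a turn 0.125, either way. A call with a gripper value outside its range is refused whole. The fingers move at their own pace and stop on an object; the grip force is fixed at half the most. Time passes only in rows, so rows that do not move let the fingers close. It gives the time, the measured TCP pose, the force, the opening and the grip force at its end, in the units of the state.
- r.get_state(): the state, without advancing time (a new reading comes with each control period).
- r.grab_frame(name): name is "scene" or "top"; returns a dict with "img" (420x560x3 uint8, red, green, blue), "fx", "fy", "cx", "cy" (pixels), "rvec" (rotation vector, rad) and "tvec" (3), from world to camera coordinates, as OpenCV has them. Camera axes: x right, y down, z forward; pixel columns grow to the right and rows downward; lengths in mm; the calibration is good to about 2 mm. A picture is of the moment at which its call begins. There is no depth.
- r.job_done(): hands the job in; it is judged then, once.
The state is a dict: "time_s": time; "q": joint angles; "qd": joint speeds; "tau": joint torques, N m; "tcp_pos": TCP position; "ee_rot": TCP orientation; "contact_force": force on the tool from outside, world axes, zero at the start; "moment": the same for the moment, N m; "opening": opening from 0.0 (shut) to 1.0 (fully open); "finger_force": force on a finger pad.
Only numpy, scipy, OpenCV 4.12 (cv2) and the standard library are available. Lean on these libraries where they do the work, as an engineer would, in place of code of your own. Each camera call takes 0.05 s, during which the arm holds its last target. There are 200 camera calls.

## Task

The phone monopod lies loose in the wooden cradle on the breakfast table: first swing the cradle's keeper bar down over it until it clicks shut. Then take the lilac pull head so that your grip squeezes its orange button in, and with the button kept in draw the head straight out, past the first stop, all the way to the second stop. Finish holding it there, still squeezing the head and button (it springs back if let go), so that the phone mount can be fitted; leave the mug, snack box and fruit bowl alone.

Things in the scene. Friction and masses are not known exactly. Their poses are not given: they have to be found in the camera images.
- cradle: Wooden monopod cradle fixed to the table; base 200 x 150 x 12 mm; place and yaw vary. Origin: centre of its underside, on the table. x runs along the stick towards the pull head (the way to pull), y across, z up. U saddles at x = +-65 mm carry the stick (46 mm wide, top 79 mm above the table). Grey catch post at x = 0, y = +59 mm (24 x 15 mm, 104 mm tall).
- keeper_hinge (a point): Hinge line of the keeper bar, on the cradle at x = 0, y = -42 mm, z = 92 mm, running along the cradle's x axis, on a grey hinge post 34 x 16 mm, 100 mm tall.
- keeper (a joint): Angle of the steel keeper bar (14 mm wide, 8 thick, 92 long). 0 = shut: level across the stick towards the cradle's +y, nose clicked under the sprung ball in the catch post, bar between the stick's black flanges; pi/2 = upright; at most 2.0. Starts at 1.4 to 1.85, stays where left. Push the tab along its arc, then down: under 2 N to swing; the click, from 0.13 rad down, takes 5 to 8 N.
- keeper_tab (a point): Centre of the end face of the yellow push tab on the keeper bar (round, 16 mm across, 12 mm tall), 66 mm along the bar from the hinge and 16 mm off the bar's centre line on its outer side (the upper side when shut, the side to push to shut it).
- stick: The monopod: square aluminium tube 200 x 26 x 26 mm, rear end black rubber, loose in the saddles (250 g, 1.5 mm side play). Origin: centre of the tube's underside; x towards the pull head, z up; tube axis 13 mm above the origin, 73 mm above the table. Two black flanges (40 mm wide, 6 thick) at x = +-15 mm; the shut keeper bar between them keeps the tube from sliding out when pulled.
- rod (a joint): How far the steel rod with the pull head is drawn out of the tube along the stick's x axis: 0 = home, 0.060 m = first stop (a springy click that takes about 5 N more to pull through), 0.120 m = second stop (rigid end). It is blocked at home unless the button is pressed. A spring pulls it back with 3 to 4.2 N; let go, it slides in to about 15 mm, where the catch stops it.
- head (a point): Centre of the lilac pull head on the end of the rod: a block 40 mm along the stick, 24 mm across, 28 mm tall, 145 mm along the stick's x from its origin when home, 73 mm above the table. A black disc and a steel stud stand on its outer end, up to 36 mm from this point. Pinch it here from above, fingers closing across the stick.
- button_face (a point): Centre of the face of the orange button on the head's +y side (round, 16 mm across), 18 mm from the head's centre across the stick; it stands 6 mm proud of the head, 1 mm when fully pressed, so head and button measure 30 mm unpressed and 25 mm pressed.
- button (a joint): How far the button is pushed in: 0 = out, 0.005 m = fully in. 5 N presses it fully; the rod is free from about 0.003 m. It springs out when let go.
- mug: White mug, 82 mm across, 95 mm tall, standing on the table. Origin: centre of its underside. Leave alone.
- snack_box: Green and pink snack box, 110 x 70 x 36 mm, lying on the table. Origin: centre of its underside. Leave alone.
- fruit_bowl: Blue bowl of berries, 132 mm across, 55 mm tall with the fruit. Origin: centre of its underside. Leave alone.
Not all that is in view belongs to the job. Several things have the shape of the cradle; the one meant has the colours described above.

How it is judged:
By the outcome, as a careful person would: the job done as asked, in the order asked, and still so for the second after the job is handed in, while the arm keeps its last pose, push and grip.
It also fails if it takes over 45 s, if anything falls off the work surface, if the arm or the gripper's body presses on something with over 40 N, if the wrist force passes 120 N, or if a joint passes its speed limit or range.

## Working session

There is one attempt and no reset: what is moved stays moved. The work goes in short steps, Python scripts to look and compute and a tool call to move; the robot and the scene stay as the last step left them, time stands still between calls to the robot, and variables do not carry over. Pictures are saved under pics/ and viewed, at most 10 in all, crops included, and the job is handed in when it is done.

Besides the shell and the picture viewer there is one more tool, called after "Call:" as name(argument=value, ...) on one line, values as JSON. servo_tool: Moves the arm, as the interface text tells. Its arguments: {"type":"object","properties":{"deltas":{"type":"array"}},"required":["deltas"]}

```bash
mkdir -p pics; cat > h.py <<'E'
import numpy as np, cv2
from workcell import r
def grab(n):
    f=r.grab_frame(n); f['R']=cv2.Rodrigues(np.array(f['rvec'],float))[0]; f['t']=np.array(f['tvec'],float).ravel(); return f
def ray(f,u,v):
    d=f['R'].T@np.array([(u-f['cx'])/f['fx'],(v-f['cy'])/f['fy'],1.]); return -f['R'].T@f['t'],d
def onz(f,u,v,z):
    c,d=ray(f,u,v); return c+d*(z-c[2])/d[2]
def tri(f1,p1,f2,p2):
    c1,d1=ray(f1,*p1); c2,d2=ray(f2,*p2); s=np.linalg.lstsq(np.c_[d1,-d2],c2-c1,rcond=None)[0]
    a,b=c1+s[0]*d1,c2+s[1]*d2; return (a+b)/2,np.linalg.norm(a-b)
def proj(f,p):
    q=f['R']@np.array(p,float)+f['t']; return np.array([f['fx']*q[0]/q[2]+f['cx'],f['fy']*q[1]/q[2]+f['cy']])
def save(f,n,box=None,k=1):
    im=f['img'][:,:,::-1]
    if box: x0,y0,x1,y1=box; im=im[y0:y1,x0:x1]
    cv2.imwrite('pics/'+n,cv2.resize(im,None,fx=k,fy=k,interpolation=cv2.INTER_CUBIC))
E
python3 - <<'E'
from h import *
a=grab('scene');b=grab('top');save(a,'s1.png',k=1.4);save(b,'t1.png',k=1.4)
for f in(a,b):print(f['fx'],f['cx'],f['cy'],-f['R'].T@f['t'],f['R'][2])
print(r.get_state())
E
```

```text
383.5967366040417 279.6692147175264 206.87889624632584 [1146.58714894 -510.12454599  728.75914404] [-0.51998165  0.54305303 -0.6593273 ]
459.86990957077813 281.94942671401736 208.20356191325953 [ 526.02324228  -14.69093604 1243.82831746] [ 0.11394442  0.00925171 -0.99344405]
{'time_s': 0.1, 'q': array([-1.29488037e+00,  2.64710447e-01,  1.60523392e+00, -3.20165956e-05,
        1.27368347e+00, -3.69042209e-02]), 'qd': array([-4.22692593e-05, -6.77597265e-04, -3.67039198e-03, -2.42761105e-04,
       -3.05471694e-04,  2.59704853e-04]), 'tau': array([-6.18086342e-04, -5.03621793e+01, -3.58070290e+01,  7.31414021e-02,
        2.33494781e-02, -6.14078976e-05]), 'tcp_pos': array([ 207.53851832, -641.63293315,  237.49240241]), 'ee_rot': array([ 9.87791615e-01,  1.55777696e-01, -1.36511834e-04, -1.00850886e-03]), 'contact_force': array([ 0.37115256, -0.36459995,  0.89341485]), 'moment': array([ 0.05036139,  0.058351  , -0.07136758]), 'finger_force': 0.0, 'opening': 1.000638082802282}
```

View pics/s1.png

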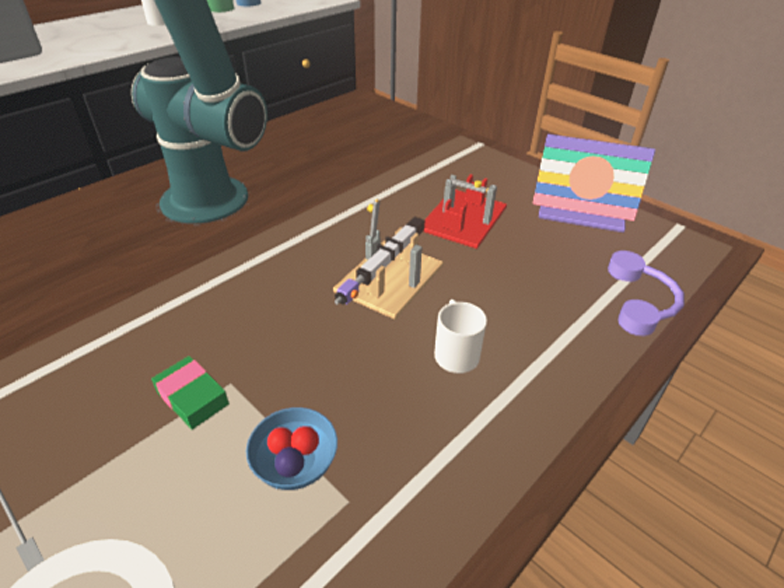

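View pics/t1.png

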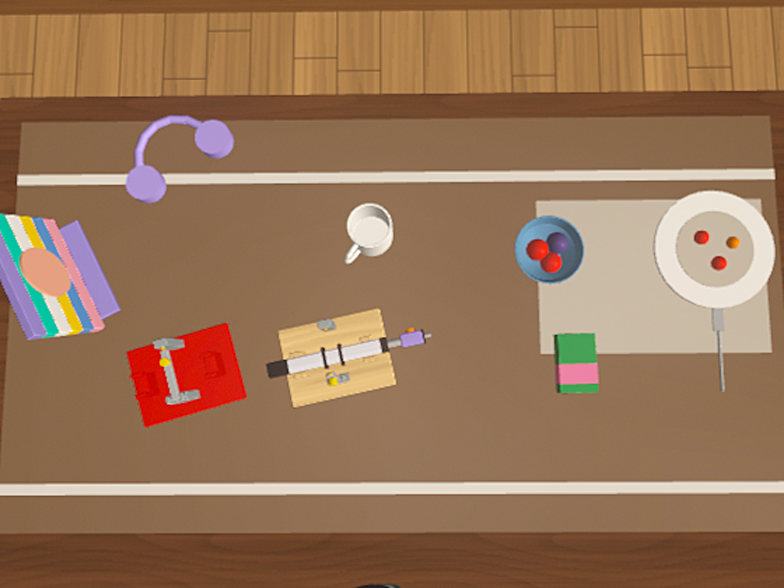

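Both views show two cradle shapes. In the top view the red one at about (133,267) has no stick and its bar is already across. The wooden one at about (241,256) carries the stick, the lilac head (294,242), the orange button (293,236) and the upright keeper with its yellow tab (238,272), so it fits the description. I'll confirm it in an enlarged crop and measure.

```bash
cat > m.py <<'E'
from h import *
def blob(f,lo,hi,box,all=False):
    h=cv2.cvtColor(f['img'],cv2.COLOR_RGB2HSV); m=cv2.inRange(h,np.array(lo),np.array(hi)); k=np.zeros_like(m); x0,y0,x1,y1=box;k[y0:y1,x0:x1]=255;m&=k
    n,l,s,c=cv2.connectedComponentsWithStats(m); i=1+np.argmax(s[1:,4]); return c[i],s[i],(l==i)
LIL=((120,60,60),(145,255,255));YEL=((24,150,120),(33,255,255));ORA=((8,180,150),(18,255,255))
SB=(225,130,330,235);TB=(185,210,320,300)
E
python3 - <<'E'
from m import *
a=grab('scene');b=grab('top');save(b,'t2.png',(185,210,315,300),6)
for n,c in(('lil',LIL),('yel',YEL),('ora',ORA)):
    p,s,_=blob(a,*c,SB);q,t,_=blob(b,*c,TB);print(n,p,s,q,t,tri(a,p,b,q))
# board corners from wood mask in top
h=cv2.cvtColor(b['img'],cv2.COLOR_RGB2HSV);print(h[290//1,215],h[235,215])
p,s,m=blob(b,(12,70,170),(24,150,255),TB);pts=np.argwhere(m)[:,::-1].astype(np.float32)
w=np.array([onz(b,*x,12)[:2] for x in pts],np.float32);R=cv2.minAreaRect(w);print(R,cv2.boxPoints(R))
E
```

```text
lil [248.39316239 206.        ] [241 200  15  17 117] [294.01948052 241.55844156] [286 236  17  12 154] (array([575.66316358, -32.50174368,  80.90336836]), np.float64(3.681314541127567))
yel [264.08333333 147.83333333] [263 146   3   5  12] [237.51612903 272.25806452] [235 270   6   6  31] (array([500.30624815,  99.69519467, 162.56048293]), np.float64(0.015912699657675153))
ora [252.625 209.5  ] [251 208   4   4   8] [292.63636364 235.36363636] [290 234   6   3  11] (array([590.74056539, -30.13832779,  77.05404462]), np.float64(1.203837783709354))
[ 13 106 137] [ 19 115 222]
((500.70947265625, 99.5931396484375), (63.90707015991211, 200.7843780517578), 12.34742546081543) [[448.02728  190.83023 ]
 [490.96283   -5.309781]
 [553.39166    8.356049]
 [510.45612  204.49606 ]]
```

View pics/t2.png

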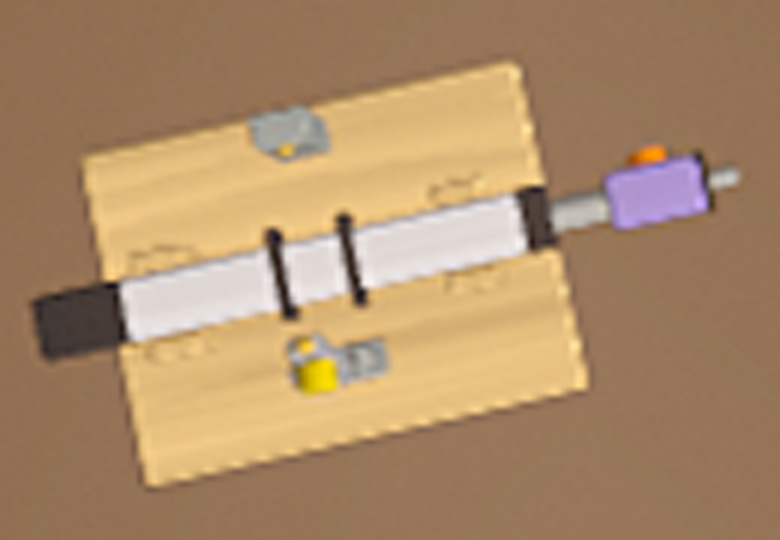

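The crop confirms it: wooden base, aluminium stick with two black flanges at x≈280 and x≈350, lilac head (655,190), orange button (650,153), catch post (288,130), and the upright keeper's yellow tab (318,375). I'll get the frame from the board corners.

```bash
python3 - <<'E'
from m import *
a=grab('scene');b=grab('top')
C=np.array([(84,157),(518,63),(588,385),(149,488)])/6+[185-.4,210-.4]
W=np.array([onz(b,*p,12) for p in C]);o=W.mean(0)
ex=(W[1]+W[2]-W[0]-W[3]);yaw=np.arctan2(ex[1],ex[0]);print(W,o,yaw,[np.linalg.norm(W[i]-W[i-1]) for i in range(4)])
ey=(W[0]+W[1]-W[2]-W[3]);print(np.arctan2(-ey[0],ey[1]))
h=onz(b,(655/6+184.6),(192/6+209.6),87);print('head top',h)
c,s=np.cos(yaw),np.sin(yaw);loc=lambda p:((p-o)[0]*c+(p-o)[1]*s,-(p-o)[0]*s+(p-o)[1]*c,p[2])
t=np.array([500.306,99.695,162.56]);print('tab loc',loc(t),'head loc',loc(h))
for z in(73,):
  for q in((625,212),(560,212),(325,262)):pass
# stick axis: tube mid near both ends at z=86
for q in((125,312),(520,224)):print('tube',loc(onz(b,q[0]/6+184.6,q[1]/6+209.6,86)))
p=blob(b,*ORA,TB)[0];print('btn',loc(onz(b,*p,73)))
E
```

```text
[[594.19278169 220.74256591  12.        ]
 [635.28456459  26.55621397  12.        ]
 [492.22809999  -4.11680717  12.        ]
 [448.10884798 189.69910377  12.        ]] [542.45357356 108.22026912  12.        ] -1.3546134794805282 [np.float64(149.34594815411666), np.float64(198.4864577195659), np.float64(146.3078476725514), np.float64(198.77403183383913)]
-1.360503923449984
head top [574.13950739 -33.18781748  87.        ]
tab loc (np.float64(-0.7139470055521144), np.float64(-42.99521427266972), np.float64(162.56)) head loc (np.float64(144.91330500386243), np.float64(0.6159479172685778), np.float64(87.0))
tube (np.float64(-82.00907000309309), np.float64(0.4538543026005897), np.float64(86.0))
tube (np.float64(86.8695842260829), np.float64(0.018229281747743187), np.float64(86.0))
btn (np.float64(145.60886106564016), np.float64(17.20229877172053), np.float64(73.0))
```

Call:
servo_tool(deltas=[[13,37,0,0,0,0.0736,-1],[13,37,0,0,0,0.0736,-1],[13,37,0,0,0,0.0736,-1],[13,37,0,0,0,0.0736,-1],[13,37,0,0,0,0.0736,-1],[13,37,0,0,0,0.0736,-1],[13,37,0,0,0,0.0736,-1],[13,37,0,0,0,0.0736,-1],[13,37,0,0,0,0.0736,-1],[13,37,0,0,0,0.0736,-1],[13,37,0,0,0,0.0736,-1],[13,37,0,0,0,0.0736,-1],[13,37,0,0,0,0.0736,-1],[13,37,0,0,0,0.0736,-1],[13,37,0,0,0,0.0736,-1],[13,37,0,0,0,0.0736,-1],[13,37,0,0,0,0.0736,-1],[13,37,0,0,0,0.0736,-1],[13,37,0,0,0,0.0736,-1],[0,0,0,0,0,0.0736,-1]])

```text
time_s: 1.97
tcp_pos: [456.2, 66.6, 239.2]
ee_rot: [0.624, 0.781, 0.002, -0.0]
contact_force: [0.2, 0.7, 0.5]
opening: 0.003
finger_force: 0.0
```

```bash
cat >> h.py <<'E'
O=np.array([542.5,108.2]);YAW=-1.357
EX=np.array([np.cos(YAW),np.sin(YAW)]);EY=np.array([-EX[1],EX[0]])
def st():
    s=r.get_state();q=s['ee_rot'];p=s['tcp_pos']
    from scipy.spatial.transform import Rotation as Ro
    M=Ro.from_quat(q).as_matrix();d=p[:2]-O
    print('t',s['time_s'],'tcp',p.round(1),'loc',(d@EX).round(1),(d@EY).round(1),'yaw err',round(np.arctan2(M[1,1],M[0,1])-YAW-np.pi/2,3),'tilt',M[:,2].round(3),'F',s['contact_force'].round(1),'op',round(s['opening'],3),'ff',s['finger_force'],'q',s['q'].round(2))
def to(x,y,z):
    p=r.get_state()['tcp_pos'];g=O+x*EX+y*EY;print('delta to',(x,y,z),(g-p[:2]).round(1),round(z-p[2],1))
E
python3 -c "
from h import *
st();to(0,-80,240);print(EX,EY)"
```

```text
t 1.9667 tcp [456.2  66.6 239.2] loc 22.4 -93.1 yaw err 0.01 tilt [ 0.002  0.003 -1.   ] F [0.2 0.7 0.5] op 0.003 ff 0.0 q [ 0.09 -0.15  2.04  0.    1.25 -0.14]
delta to (0, -80, 240) [ 8.1 24.6] 0.8
[ 0.21217131 -0.97723249] [0.97723249 0.21217131]
```

Call:
servo_tool(deltas=[[4,25,0,0,0,-0.01,-1],[0,0,-25,0,0,0,-1],[0,0,-25,0,0,0,-1],[0,0,-25,0,0,0,-1],[0,0,-24,0,0,0,-1],[9.8,2.1,0,0,0,0,-1],[9.8,2.1,0,0,0,0,-1],[9.8,2.1,0,0,0,0,-1],[9.8,2.1,0,0,0,0,-1]])

```text
time_s: 2.72
tcp_pos: [500.5, 94.5, 141.7]
ee_rot: [0.632, 0.775, 0.001, 0.001]
contact_force: [-1.6, -0.2, 0.6]
opening: 0.004
finger_force: 0.5
```

```bash
python3 -c "
from h import *
st();to(0,-26,140);b=grab('scene');save(b,'s3.png',(205,120,335,235),5)"
```

```text
t 2.7167 tcp [500.5  94.5 141.7] loc 4.5 -43.9 yaw err -0.01 tilt [ 0.003  0.    -1.   ] F [-1.6 -0.2  0.6] op 0.004 ff 0.5282399989664555 q [ 0.14  0.03  2.06  0.    1.05 -0.07]
delta to (0, -26, 140) [16.6  8.2] -1.7
```

View pics/s3.png

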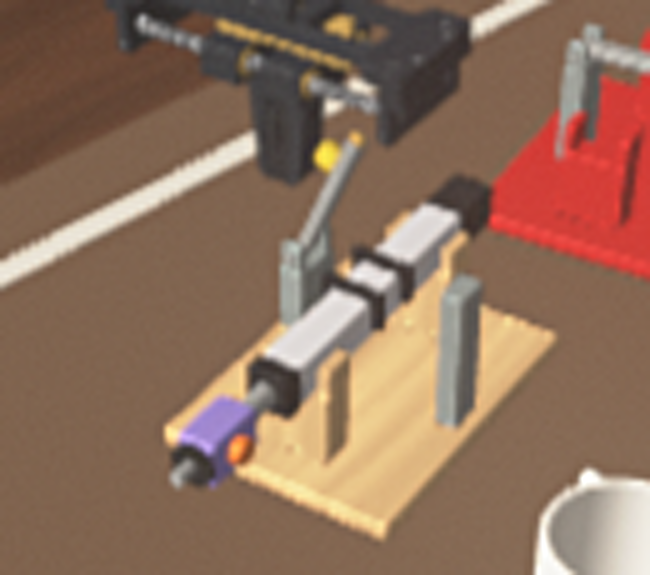

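The gripper is pushing the tab (325,155 in the crop), and the bar has swung to about 1.1 rad. I'll carry on, lift, move over the tab and press down.

Call:
servo_tool(deltas=[[8.3,4,-1,0,0,0.005,-1],[8.3,4,-1,0,0,0.005,-1],[5,1,0,0,0,0,-1],[0,0,20,0,0,0,-1],[15,3,0,0,0,0,-1],[15,3,0,0,0,0,-1],[13,2.5,0,0,0,0,-1],[0,0,-8,0,0,0,-1],[0,0,-8,0,0,0,-1],[0,0,-8,0,0,0,-1],[0,0,-8,0,0,0,-1],[0,0,0,0,0,0,-1]])

```text
time_s: 3.77
tcp_pos: [575.1, 114.2, 132.8]
ee_rot: [0.628, 0.778, 0.011, 0.009]
contact_force: [18.3, 5.4, 11.4]
opening: 0.006
finger_force: 11.1
```

```bash
python3 -c "
from h import *
st();to(0,24,107);b=grab('scene');save(b,'s4.png',(205,120,335,235),5)"
```

```text
t 3.7667 tcp [575.1 114.2 132.8] loc 1.0 33.1 yaw err -0.0 tilt [ 0.029  0.006 -1.   ] F [18.3  5.4 11.4] op 0.006 ff 11.13948941230774 q [ 0.15  0.17  1.92  0.    1.02 -0.06]
delta to (0, 24, 107) [-9.1 -0.9] -25.8
```

View pics/s4.png

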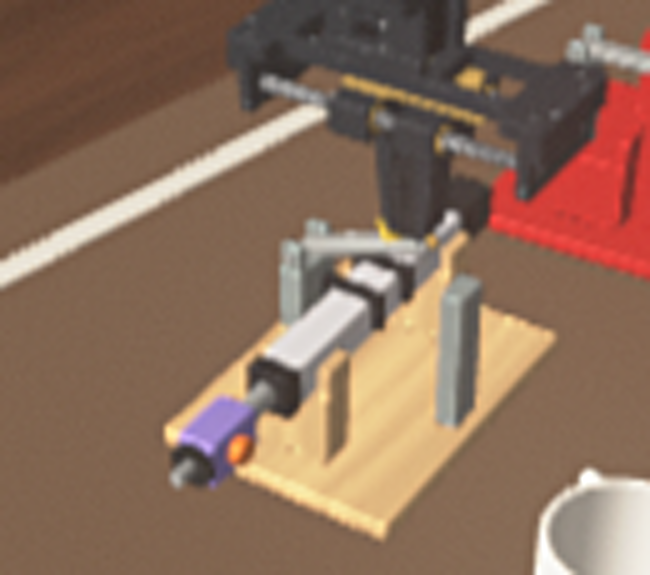

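The bar is at about 0.5 rad, but the fingers went past the tab and bear on its outer side (385,230). I'll lift, step back and press on top of it.

Call:
servo_tool(deltas=[[-4,-1,10,0,0,0,-1],[0,0,15,0,0,0,-1],[0,0,15,0,0,0,-1],[-15,-3.5,0,0,0,0,-1],[0,0,0,0,0,0,-1]])

```text
time_s: 4.23
tcp_pos: [541.3, 106.8, 165.6]
ee_rot: [0.627, 0.779, -0.001, -0.001]
contact_force: [-0.8, -0.6, -0.3]
opening: 0.003
finger_force: 0.0
```

```bash
python3 -c "
from h import *
st();to(0,12,150)"
```

```text
t 4.2333 tcp [541.3 106.8 165.6] loc 1.1 -1.4 yaw err 0.0 tilt [-0.002 -0.    -1.   ] F [-0.8 -0.6 -0.3] op 0.003 ff 0.0 q [ 0.15  0.09  1.95 -0.    1.11 -0.06]
delta to (0, 12, 150) [12.9  3.9] -15.6
```

Call:
servo_tool(deltas=[[13,4,0,0,0,0,-1],[0,0,-9,0,0,0,-1],[0,0,-9,0,0,0,-1],[0,0,-8,0,0,0,-1],[0,0,-6,0,0,0,-1],[1,0,-6,0,0,0,-1],[1,0,-6,0,0,0,-1],[1,0,-5,0,0,0,-1],[0,0,-3,0,0,0,-1]])

```text
time_s: 4.98
tcp_pos: [559.2, 111.1, 113.0]
ee_rot: [0.628, 0.779, -0.0, -0.0]
contact_force: [-0.9, 1.1, 5.6]
opening: 0.002
finger_force: 2.8
```

```bash
python3 -c "
from h import *
st();to(0,14,107)"
```

```text
t 4.9833 tcp [559.2 111.1 113. ] loc 0.7 16.9 yaw err 0.0 tilt [-0.001 -0.    -1.   ] F [-0.9  1.1  5.6] op 0.002 ff 2.8248782859009225 q [ 0.15  0.18  1.95  0.    1.01 -0.06]
delta to (0, 14, 107) [-3.  0.] -6.0
```

Call:
servo_tool(deltas=[[0,0,-2,0,0,0,-1],[0,0,-2,0,0,0,-1],[0,0,-2,0,0,0,-1],[0,0,-1,0,0,0,-1],[0,0,0,0,0,0,-1]])

```text
time_s: 5.4
tcp_pos: [560.0, 111.2, 108.0]
ee_rot: [0.628, 0.779, 0.0, 0.0]
contact_force: [-2.9, -0.2, 8.7]
opening: 0.005
finger_force: 3.9
```

```bash
python3 -c "
from h import *
st()"
```

```text
t 5.4 tcp [560.  111.2 108. ] loc 0.8 17.8 yaw err 0.0 tilt [ 0.001  0.    -1.   ] F [-2.9 -0.2  8.7] op 0.005 ff 3.8739164010621607 q [ 0.15  0.19  1.96  0.    1.   -0.06]
```

Call:
servo_tool(deltas=[[0,0,-1.5,0,0,0,-1],[0,0,-1.5,0,0,0,-1],[0,0,0,0,0,0,-1]])

```text
time_s: 5.65
tcp_pos: [560.3, 111.3, 107.3]
ee_rot: [0.627, 0.779, 0.0, 0.0]
contact_force: [-8.0, -2.1, 21.1]
opening: 0.004
finger_force: 10.2
```

```bash
python3 -c "
from h import *
st()"
```

```text
t 5.65 tcp [560.3 111.3 107.3] loc 0.8 18.0 yaw err 0.0 tilt [ 0.001  0.    -1.   ] F [-8.  -2.1 21.1] op 0.004 ff 10.16862825024873 q [ 0.15  0.19  1.96 -0.    1.   -0.06]
```

It has reached a hard stop at 107 mm (21 N). I'll lift off, go above the head with the gripper open, and check.

Call:
servo_tool(deltas=[[0,0,20,0,0,0,-1],[0,0,30,0,0,0,-1],[3.4,-36,10,0,0,0,1],[3.4,-36,0,0,0,0,1],[3.4,-36,0,0,0,0,1],[3.4,-36,0,0,0,0,1],[0,0,0,0,0,0,1],[0,0,0,0,0,0,1]])

```text
time_s: 6.32
tcp_pos: [572.5, -34.6, 163.1]
ee_rot: [0.629, 0.777, -0.0, -0.001]
contact_force: [0.0, 0.5, -0.5]
opening: 0.434
finger_force: 0.0
```

```bash
python3 -c "
from h import *
st();to(145,0.5,56)
b=grab('scene');im=b['img'];save(b,'s5.png',(205,120,335,235),5)"
```

```text
t 6.3167 tcp [572.5 -34.6 163.1] loc 145.9 -0.9 yaw err -0.003 tilt [-0.001  0.    -1.   ] F [ 0.   0.5 -0.5] op 0.434 ff 0.0 q [-0.1   0.13  1.9   0.    1.11 -0.31]
delta to (145, 0.5, 56) [1.2 1.2] -107.1
```

View pics/s5.png

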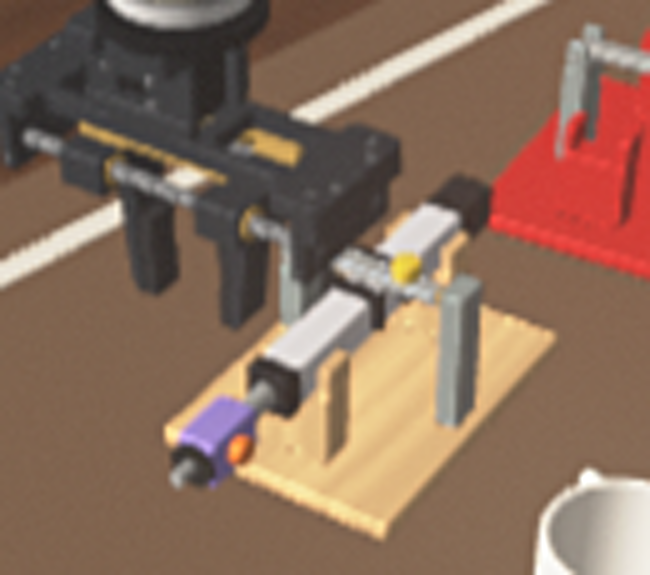

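The keeper lies level with its nose in the catch post (435,290), between the flanges. Now I'll descend on the head.

Call:
servo_tool(deltas=[[1,1,0,0,0,0.003,1],[0,0,0,0,0,0,1],[0,0,0,0,0,0,1],[0,0,-20,0,0,0,1],[0,0,-20,0,0,0,1],[0,0,-20,0,0,0,1],[0,0,-20,0,0,0,1],[0,0,-15,0,0,0,1],[0,0,-12,0,0,0,1],[0,0,0,0,0,0,1]])

```text
time_s: 7.2
tcp_pos: [571.8, -30.8, 53.8]
ee_rot: [0.626, 0.78, -0.001, -0.002]
contact_force: [-1.1, -0.1, 0.1]
opening: 1.002
finger_force: 0.0
```

```bash
python3 -c "
from m import *
st();to(145,0.5,56)
a=grab('scene');p,s,_=blob(a,*YEL,(270,160,300,185));w=onz(a,*p,104);print(p,(w[:2]-O)@EX,(w[:2]-O)@EY)"
```

```text
t 7.2 tcp [571.8 -30.8  53.8] loc 142.0 -0.8 yaw err 0.005 tilt [-0.005  0.001 -1.   ] F [-1.1 -0.1  0.1] op 1.002 ff 0.0 q [-0.1   0.26  1.98  0.    0.91 -0.32]
delta to (145, 0.5, 56) [ 1.9 -2.6] 2.2
[285.21428571 172.71428571] -3.932401760426857 23.751398356642017
```

Call:
servo_tool(deltas=[[2,-2.6,1,0,0,0,1],[0,0,0,0,0,0,-1],[0,0,0,0,0,0,-1],[0,0,0,0,0,0,-1],[0,0,0,0,0,0,-1],[0,0,0,0,0,0,-1],[0,0,0,0,0,0,-1],[0,0,0,0,0,0,-1],[0,0,0,0,0,0,-1],[0,0,0,0,0,0,-1],[0,0,0,0,0,0,-1]])

```text
time_s: 8.17
tcp_pos: [576.2, -34.5, 57.7]
ee_rot: [0.626, 0.78, -0.0, 0.0]
contact_force: [-0.2, -0.7, 1.3]
opening: 0.273
finger_force: 30.0
```

```bash
python3 -c "
from m import *
st()"
```

```text
t 8.1667 tcp [576.2 -34.5  57.7] loc 146.6 2.6 yaw err 0.003 tilt [ 0. -0. -1.] F [-0.2 -0.7  1.3] op 0.273 ff 29.968460015952587 q [-0.1   0.26  1.97 -0.    0.91 -0.32]
```

The opening is about 24–25 mm, so the button is pressed in. Now to draw.

Call:
servo_tool(deltas=[[1.7,-7.8,0,0,0,0,-1],[1.7,-7.8,0,0,0,0,-1],[1.7,-7.8,0,0,0,0,-1],[1.7,-7.8,0,0,0,0,-1],[1.7,-7.8,0,0,0,0,-1],[0,0,0,0,0,0,-1]])

```text
time_s: 8.67
tcp_pos: [584.8, -75.2, 57.6]
ee_rot: [0.627, 0.779, -0.0, 0.0]
contact_force: [-1.4, 3.1, 0.4]
opening: 0.275
finger_force: 30.0
```

```bash
python3 -c "
from m import *
st()"
```

```text
t 8.6667 tcp [584.8 -75.2  57.6] loc 188.2 2.4 yaw err 0.002 tilt [-0.    -0.001 -1.   ] F [-1.4  3.1  0.4] op 0.275 ff 29.999783914536238 q [-0.17  0.28  1.95 -0.    0.92 -0.39]
```

Call:
servo_tool(deltas=[[1.3,-5.9,0,0,0,0,-1],[1.3,-5.9,0,0,0,0,-1],[1.3,-5.9,0,0,0,0,-1],[1.3,-5.9,0,0,0,0,-1],[1.3,-5.9,0,0,0,0,-1],[1.3,-5.9,0,0,0,0,-1],[1.3,-5.9,0,0,0,0,-1],[1.3,-5.9,0,0,0,0,-1],[1.3,-5.9,0,0,0,0,-1],[1.3,-5.9,0,0,0,0,-1],[1.3,-5.9,0,0,0,0,-1],[0,0,0,0,0,0,-1]])

```text
time_s: 9.67
tcp_pos: [599.1, -139.7, 57.6]
ee_rot: [0.627, 0.779, -0.0, 0.0]
contact_force: [-0.6, 3.7, 0.0]
opening: 0.276
finger_force: 30.0
```

```bash
python3 -c "
from m import *
st()"
```

```text
t 9.6667 tcp [ 599.1 -139.7   57.6] loc 254.2 2.7 yaw err 0.003 tilt [ 0.    -0.001 -1.   ] F [-0.6  3.7  0. ] op 0.276 ff 29.999637007713318 q [-0.27  0.32  1.89 -0.    0.93 -0.49]
```

Call:
servo_tool(deltas=[[0.6,-2.9,0,0,0,0,-1],[0.6,-2.9,0,0,0,0,-1],[0.6,-2.9,0,0,0,0,-1],[0.4,-2,0,0,0,0,-1],[0.2,-1,0,0,0,0,-1],[0,0,0,0,0,0,-1]])

```text
time_s: 10.17
tcp_pos: [601.4, -150.3, 57.7]
ee_rot: [0.626, 0.78, -0.0, 0.0]
contact_force: [-0.8, 3.4, 0.1]
opening: 0.274
finger_force: 30.0
```

```bash
python3 -c "
from m import *
st()"
```

```text
t 10.1667 tcp [ 601.4 -150.3   57.7] loc 265.1 2.7 yaw err 0.003 tilt [ 0. -0. -1.] F [-0.8  3.4  0.1] op 0.274 ff 29.999482110142708 q [-0.29  0.33  1.88 -0.    0.93 -0.5 ]
```

Call:
servo_tool(deltas=[[0.2,-1,0,0,0,0,-1],[0.2,-1,0,0,0,0,-1],[0.2,-1,0,0,0,0,-1],[0,0,0,0,0,0,-1]])

```text
time_s: 10.5
tcp_pos: [602.0, -153.2, 57.7]
ee_rot: [0.626, 0.78, -0.0, 0.0]
contact_force: [-1.3, 3.8, -0.4]
opening: 0.275
finger_force: 30.0
```

```bash
python3 -c "
from m import *
st()"
```

```text
t 10.5 tcp [ 602.  -153.2   57.7] loc 268.0 2.7 yaw err 0.003 tilt [ 0. -0. -1.] F [-1.3  3.8 -0.4] op 0.275 ff 29.999777544289827 q [-0.29  0.33  1.88 -0.    0.93 -0.51]
```

Call:
servo_tool(deltas=[[0.2,-1,0,0,0,0,-1],[0.2,-1,0,0,0,0,-1],[0.2,-1,0,0,0,0,-1],[0,0,0,0,0,0,-1]])

```text
time_s: 10.83
tcp_pos: [602.5, -156.0, 57.6]
ee_rot: [0.626, 0.779, 0.0, -0.0]
contact_force: [-0.9, 4.8, 0.2]
opening: 0.275
finger_force: 30.0
```

```bash
python3 -c "
from m import *
st()"
```

```text
t 10.8333 tcp [ 602.5 -156.    57.6] loc 270.9 2.5 yaw err 0.003 tilt [-0.  0. -1.] F [-0.9  4.8  0.2] op 0.275 ff 29.999821912497282 q [-0.29  0.33  1.87  0.    0.93 -0.51]
```

Call:
servo_tool(deltas=[[0.2,-1,0,0,0,0,-1],[0.2,-1,0,0,0,0,-1],[0,0,0,0,0,0,-1]])

```text
time_s: 11.08
tcp_pos: [602.3, -156.1, 57.4]
ee_rot: [0.627, 0.779, 0.001, -0.002]
contact_force: [-1.5, 10.9, 1.0]
opening: 0.276
finger_force: 30.0
```

```bash
python3 -c "
from m import *
st();a=grab('scene');save(a,'s6.png',(185,130,325,235),5)
b=grab('top');save(b,'t6.png',(185,210,345,300),5)"
```

```text
t 11.0833 tcp [ 602.3 -156.1   57.4] loc 271.0 2.3 yaw err 0.002 tilt [-0.002  0.003 -1.   ] F [-1.5 10.9  1. ] op 0.276 ff 29.999917298555374 q [-0.3   0.33  1.87  0.    0.94 -0.51]
```

View pics/s6.png

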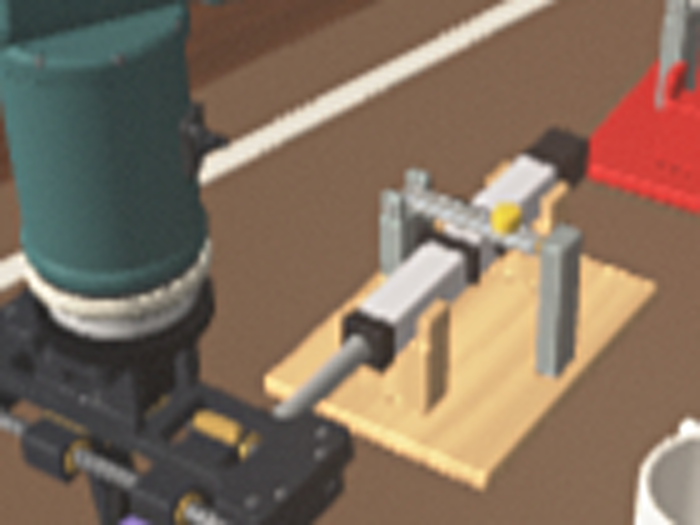

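View pics/t6.png

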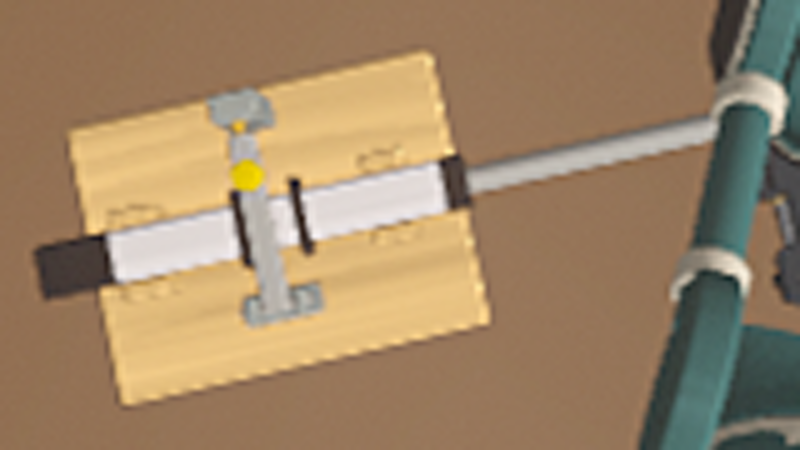

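The rear flange (242,230) now bears on the shut bar and the rod is fully out. The tool has stalled at 124 mm of travel, which is 120 mm of stroke plus about 5 mm of stick play, with the force up to 11 N, so this is the rigid second stop. I'll hold and hand in.

Call:
servo_tool(deltas=[[0,0,0,0,0,0,-1],[0,0,0,0,0,0,-1],[0,0,0,0,0,0,-1],[0,0,0,0,0,0,-1]])

```text
time_s: 11.52
tcp_pos: [602.3, -156.1, 57.4]
ee_rot: [0.627, 0.779, 0.001, -0.002]
contact_force: [-1.6, 10.4, 1.0]
opening: 0.271
finger_force: 30.0
```

```bash
python3 -c "
from m import *
st();print(r.job_done())"
```

```text
t 11.5167 tcp [ 602.3 -156.1   57.4] loc 271.0 2.4 yaw err 0.003 tilt [-0.002  0.003 -1.   ] F [-1.6 10.4  1. ] op 0.271 ff 30.000134836882353 q [-0.3   0.33  1.87  0.    0.94 -0.51]
the job is handed in; nothing more can be done
None
```

The job is handed in at 11.5 s, no verdict returned: the keeper bar is shut, and the head is held at the second stop with the button squeezed in and about 10 N of pull; the mug, snack box and fruit bowl were not touched.

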